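# Start the cooling timers in order

### The job

The dishes just came out of the toaster oven, so start their cooling timers in the order they came out: with a fingertip, gently press the plunger down until it stays down on the timer in front of the glass loaf dish, then on the one in front of the steel measuring cup, then on the one in front of the small silicone pinch bowl. Leave the timer at the empty bamboo coaster unpressed, do not touch the hot dishes, and leave everything standing where it is: nothing is lifted or pushed aside.

Things in the scene. Friction and masses are not known exactly. Their poses are not given: they have to be found in the camera images.
- timer_loaf: The loose countertop timer standing in front of (on the robot's side of) the glass loaf dish; the centre of the glass loaf dish lies about 165 mm from the timer's centre along the timer's +x. All four timers look alike: a round plain steel body 82 mm in diameter, 35 mm high, 0.3 kg or so, with a round black press-down plunger in the middle of its top. Origin at the centre of the underside, z up; its small dark display window faces -x, towards the robot.
- knob_loaf (a point): Centre of the top of the black cap on the plunger of the timer in front of the glass loaf dish; moves with it. Cap 42 mm in diameter (flat top 32 mm); its top is 23 mm above the timer's body when up (58 mm above the counter), 12 mm when down. The cap is springy: it gives 1.5 mm at 2 N, 4 mm at 6 N, bottoms out at 7 mm (10 N), and springs back, so the plunger goes down less than the fingertip.
- plunger_loaf (a joint): How far the plunger of the timer in front of the glass loaf dish is pressed, in m: about 0 up, 0.011 at its stop. It slides against a steady resistance of about 2 N (slightly more when pushed fast), has no spring and stays where it is left; the timer runs once it is more than 0.006 down. Pushing a timer with more than 20 N counts as rough.
- timer_cup: The loose countertop timer standing in front of (on the robot's side of) the steel measuring cup; the centre of the steel measuring cup lies about 130 mm from the timer's centre along the timer's +x. All four timers look alike: a round plain steel body 82 mm in diameter, 35 mm high, 0.3 kg or so, with a round black press-down plunger in the middle of its top. Origin at the centre of the underside, z up; its small dark display window faces -x, towards the robot.
- knob_cup (a point): Centre of the top of the black cap on the plunger of the timer in front of the steel measuring cup; moves with it. Cap 42 mm in diameter (flat top 32 mm); its top is 23 mm above the timer's body when up (58 mm above the counter), 12 mm when down. The cap is springy: it gives 1.5 mm at 2 N, 4 mm at 6 N, bottoms out at 7 mm (10 N), and springs back, so the plunger goes down less than the fingertip.
- plunger_cup (a joint): How far the plunger of the timer in front of the steel measuring cup is pressed, in m: about 0 up, 0.011 at its stop. It slides against a steady resistance of about 2 N (slightly more when pushed fast), has no spring and stays where it is left; the timer runs once it is more than 0.006 down. Pushing a timer with more than 20 N counts as rough.
- timer_bowl: The loose countertop timer standing in front of (on the robot's side of) the silicone pinch bowl; the centre of the silicone pinch bowl lies about 130 mm from the timer's centre along the timer's +x. All four timers look alike: a round plain steel body 82 mm in diameter, 35 mm high, 0.3 kg or so, with a round black press-down plunger in the middle of its top. Origin at the centre of the underside, z up; its small dark display window faces -x, towards the robot.
- knob_bowl (a point): Centre of the top of the black cap on the plunger of the timer in front of the silicone pinch bowl; moves with it. Cap 42 mm in diameter (flat top 32 mm); its top is 23 mm above the timer's body when up (58 mm above the counter), 12 mm when down. The cap is springy: it gives 1.5 mm at 2 N, 4 mm at 6 N, bottoms out at 7 mm (10 N), and springs back, so the plunger goes down less than the fingertip.
- plunger_bowl (a joint): How far the plunger of the timer in front of the silicone pinch bowl is pressed, in m: about 0 up, 0.011 at its stop. It slides against a steady resistance of about 2 N (slightly more when pushed fast), has no spring and stays where it is left; the timer runs once it is more than 0.006 down. Pushing a timer with more than 20 N counts as rough.
- timer_coaster: The loose countertop timer standing in front of (on the robot's side of) the bamboo coaster; the centre of the bamboo coaster lies about 130 mm from the timer's centre along the timer's +x. All four timers look alike: a round plain steel body 82 mm in diameter, 35 mm high, 0.3 kg or so, with a round black press-down plunger in the middle of its top. Origin at the centre of the underside, z up; its small dark display window faces -x, towards the robot.
- knob_coaster (a point): Centre of the top of the black cap on the plunger of the timer in front of the bamboo coaster; moves with it. Cap 42 mm in diameter (flat top 32 mm); its top is 23 mm above the timer's body when up (58 mm above the counter), 12 mm when down. The cap is springy: it gives 1.5 mm at 2 N, 4 mm at 6 N, bottoms out at 7 mm (10 N), and springs back, so the plunger goes down less than the fingertip.
- plunger_coaster (a joint): How far the plunger of the timer in front of the bamboo coaster is pressed, in m: about 0 up, 0.011 at its stop. It slides against a steady resistance of about 2 N (slightly more when pushed fast), has no spring and stays where it is left; the timer runs once it is more than 0.006 down. Pushing a timer with more than 20 N counts as rough.
- loaf_dish: Loose rectangular clear glass loaf dish, open on top, 160 mm long (its x, pointing away from the robot), 85 mm wide, 55 mm high. Hot: not to be touched. Origin at the centre of the underside.
- measuring_cup: Loose round steel measuring cup, 76 mm across the rim, 52 mm high, with a flat 16 mm wide handle near rim height that reaches 120 mm from the cup's axis along its +x (away from the robot). Hot: not to be touched. Origin at the centre of the cup's underside.
- pinch_bowl: Loose small round yellow silicone pinch bowl, 86 mm across, 38 mm high. Hot: not to be touched. Origin at the centre of the underside.
- coaster: Loose flat round bamboo coaster, 90 mm across, 9 mm thick, with nothing on it. Origin at the centre of the underside.
Things that resemble listed ones, but are neither listed nor needed, are in the scene too. Leave any purple look-alike of the timer_cup alone. What is shaped like the timer_bowl but pink is not meant.

How it is judged:
On the way, in this order (a step that is already met when the one before it is completed fails the run):
1. the timer in front of the glass loaf dish is pressed down (value of joint plunger_loaf above 0.006 m), for 0.2 s.
2. the timer in front of the steel measuring cup is pressed down (value of joint plunger_cup above 0.006 m), for 0.2 s.
3. the timer in front of the silicone pinch bowl is pressed down (value of joint plunger_bowl above 0.006 m), for 0.2 s.
At the end, for the whole second after the job is handed in: The plungers at the loaf dish, measuring cup and pinch bowl are each more than 6 mm down (of 11 mm), the one at the coaster less than 4 mm; every timer stands upright (within 0.05 rad), at rest, within 20 mm of its start; dishes and coaster are within 10 mm of theirs (value of joint each of plunger_loaf, plunger_cup, plunger_bowl above 0.006 m and value of joint plunger_coaster below 0.004 m and distance of each of timer_loaf, timer_cup, timer_bowl, timer_coaster from where it was at the start of the episode below 0.02 m and angle between each of timer_loaf, timer_cup, timer_bowl, timer_coaster's own z axis and vertical below 0.05 rad and distance of each of loaf_dish, measuring_cup, pinch_bowl, coaster from where it was at the start of the episode below 0.01 m and linear speed of each of timer_loaf, timer_cup, timer_bowl, timer_coaster below 0.02 m/s); the robot touches nothing.
It fails at once if a timer is pressed out of order (the cup's before the loaf dish's, or the bowl's before the cup's) ((value of joint plunger_cup above 0.004 m and value of joint plunger_loaf below 0.006 m) or (value of joint plunger_bowl above 0.004 m and value of joint plunger_cup below 0.006 m)).
It fails at once if the timer at the empty coaster is pressed (value of joint plunger_coaster above 0.004 m).
It fails at once if a timer is pushed with more than 20 N (contact force between any of the arm, the fingers and timer_loaf above 20 N or contact force between any of the arm, the fingers and timer_cup above 20 N or contact force between any of the arm, the fingers and timer_bowl above 20 N or contact force between any of the arm, the fingers and timer_coaster above 20 N).
It fails at once if a timer is lifted, tipped, or shifted by more than 20 mm (height (world z) of any of timer_loaf, timer_cup, timer_bowl, timer_coaster above 0.008 m or angle between any of timer_loaf, timer_cup, timer_bowl, timer_coaster's own z axis and vertical above 0.15 rad or distance of any of timer_loaf, timer_cup, timer_bowl, timer_coaster from where it was at the start of the episode above 0.02 m).
It fails at once if a hot dish is touched, or a dish or the coaster is moved by more than 10 mm (contact force between any of the arm, the fingers and loaf_dish above 0.3 N or contact force between any of the arm, the fingers and measuring_cup above 0.3 N or contact force between any of the arm, the fingers and pinch_bowl above 0.3 N or distance of any of loaf_dish, measuring_cup, pinch_bowl, coaster from where it was at the start of the episode above 0.01 m).
It also fails if it takes over 51 s, if anything falls off the work surface, if the arm or the gripper's body presses on something with over 40 N, if the wrist force passes 120 N, or if a joint passes its speed limit or range.

### The arm

A 6-joint arm with a two-finger parallel gripper is mounted at the origin on the work surface. World frame = base frame: x ahead of the robot, y to its left, z up, the work surface at z = 0. Lengths are in m, angles in rad, forces in N, time in s.
With the tool pointing down it reaches from about 0.35 to 0.95 m from the base axis. Payload 17.4 kg.
Tool frame: the origin (TCP) lies between the finger pads; the fingertips stand 14 mm ahead of it and the grasp point (between the pads) lies 5 mm behind it; y points along the fingers, z is the direction in which the jaws open and shut, and the axes are right-handed (so a half turn about y gives the same grasp; the last joint's range is limited). The gripper opens to 93 mm and grips with 3 to 60 N. Pads are 15 mm wide; open, the fingers measure 128 mm over their backs; the gripper's body (75 mm by 188 mm) begins 65 mm behind the grasp point.
Start: joints at [1.182, 0.116, 1.442, -0, 1.584, -0.038], TCP at [0.232, 0.634, 0.233] pointing down, gripper open.
Joint ranges: [-2.83, 2.83], [-0.83, 2.19], [0.07, 2.5], [-1.14, 4.28], [0.01, 3], [-2.97, 2.97]. Speed limits (rad/s): [1.89, 1.89, 2.22, 3.14, 3.14, 3.14].

### API

Orientations are given as a unit quaternion [x, y, z, w].
In Python, from bench import read_state, imaging, arm gives the robot as it stands.
- The arm moves only by the shell command python3 -m inch 'ROWS' [FORCE]. ROWS is JSON, a list of rows, each an object with "xyz": the shift along the tool's x, y, z as a fraction of full scale, a list of three; "angular": the turn, a rotation vector about the tool's x, y, z as a fraction of full scale, a list of three; "grip": the closure, from -1 (fully open) to 1 (shut), so that 0 is half open. A call has 1 to 10 rows; each row shifts and turns the commanded pose from where the row before left it, along the tool's axes as they then stand; what a row does not reach is not made up. Full scale, the value 1, is 30 cm for a shift and 30 degrees for a turn. A row lasts 1/8 s, in which the tool goes at most 62.5 mm and 10.7 degrees, less where a joint would pass 70% of its speed; a pose out of reach is approached as far as the arm can. A call with a number of a shift or a turn outside -1 to 1 is refused whole. A call with a gripper value outside its range is refused whole. The fingers move at their own pace and stop on an object; FORCE is the grip in N (left out, the last holds). Time passes only in rows, so rows that do not move let the fingers close. It gives the time, the measured TCP pose, the force and the opening at its end, in the units of the state.
- read_state(): the state, without advancing time (a new reading comes with each control period).
- imaging.get_image(name): name is "scene" or "top" or "wrist"; returns the picture (384x512x3 uint8, red, green, blue); there is no depth.
- imaging.camera_params(name): a dict with "fx", "fy", "cx", "cy" (pixels), "R" (3x3) and "t" (3): a world point X has camera coordinates R X + t; the wrist camera has in their place "hand_eye" (4x4, takes a point from camera to tool coordinates, whose origin is the TCP and whose axes are the tool frame's). Camera axes: x right, y down, z forward; pixel columns grow to the right and rows downward; lengths in m; the calibration is good to about 2 mm. The wrist camera is an equidistant fisheye: a pixel r from the principal point sees the ray r / f radians off the axis. A picture is of the moment at which its call begins: read the wrist's pose just before it. camera_params takes no time and is no camera call.
- arm.close_job(): hands the job in, once; it reports no verdict.
The state is a dict: "time_s": time; "joint_pos": joint angles; "joint_vel": joint speeds; "tau": joint torques, N m; "tcp_pos": TCP position; "tcp_rot": TCP orientation; "wrist_force": force on the tool from outside, world axes, zero at the start; "torque": the same for the moment, N m; "finger_gap": finger opening in m.
Only numpy, scipy, OpenCV 4.12 (cv2) and the standard library are available. Lean on these libraries where they do the work, as an engineer would, in place of code of your own. Each camera call takes 0.05 s, during which the arm holds its last target.

## Working session

There is one attempt and no reset: what is moved stays moved. The work goes in short steps, Python scripts to look and compute and a shell command to move; the robot and the scene stay as the last step left them, time stands still between calls to the robot, and variables do not carry over. Pictures are saved under pics/ and viewed, and the job is handed in when it is done.

```bash
ls; mkdir -p pics; python3 - <<'E'
from bench import read_state, imaging, arm
import cv2
s=read_state(); print(s)
for n in ["scene","top","wrist"]:
    im=imaging.get_image(n); cv2.imwrite(f"pics/{n}0.png",im[:,:,::-1]); print(n,imaging.camera_params(n))
E
```

```text
pics
{'time_s': 0.0, 'joint_pos': array([ 1.18218997e+00,  1.16478265e-01,  1.44224247e+00, -1.05386348e-05,
        1.58402456e+00, -3.77920405e-02]), 'joint_vel': array([ 9.33350529e-04,  1.01052334e-04, -8.30696390e-05, -5.29468529e-04,
       -2.54218732e-03,  1.23748791e-03]), 'tau': array([ 1.44596452e-03, -7.21297288e+01, -6.22596073e+01,  7.80656445e-02,
        2.38980423e-02, -9.27838823e-05]), 'tcp_pos': array([0.23190691, 0.63371083, 0.23192454]), 'tcp_rot': array([ 0.69665558, -0.12347915,  0.12331398, -0.69585743]), 'wrist_force': array([ 0.03956809,  0.25706334, -0.16941766]), 'torque': array([-0.04274965, -0.02314076,  0.04804958]), 'finger_gap': 0.09294756775558535}
scene {'fx': 348.03411020316616, 'fy': 348.03411020316616, 'cx': 257.46751743301184, 'cy': 184.36655897980935, 'R': array([[ 0.59685829,  0.8023281 ,  0.00545867],
       [ 0.65819283, -0.48572151, -0.57520154],
       [-0.45884897,  0.34690667, -0.81799351]]), 't': array([-0.33457746, -0.30878666,  1.24411452])}
top {'fx': 381.5529579811692, 'fy': 381.5529579811692, 'cx': 257.2723499616695, 'cy': 189.62148552959596, 'R': array([[-8.56584426e-03, -9.99963205e-01, -4.64710712e-04],
       [-9.88516283e-01,  8.53790298e-03, -1.50872999e-01],
       [ 1.50871415e-01, -8.32980507e-04, -9.88553045e-01]]), 't': array([-0.00685691,  0.51599346,  0.89396763])}
wrist {'fx': 297.3186396354542, 'fy': 297.3186396354542, 'cx': 257.5921684427715, 'cy': 189.64850055667972, 'hand_eye': array([[-3.87404436e-04,  9.61365919e-01,  2.75273354e-01,
        -7.75013902e-02],
       [ 1.77664741e-04, -2.75273304e-01,  9.61365995e-01,
        -1.52427256e-01],
       [ 9.99999909e-01,  4.21343820e-04, -6.41587278e-05,
         7.80403484e-04],
       [ 0.00000000e+00,  0.00000000e+00,  0.00000000e+00,
         1.00000000e+00]])}
```

View pics/top0.png

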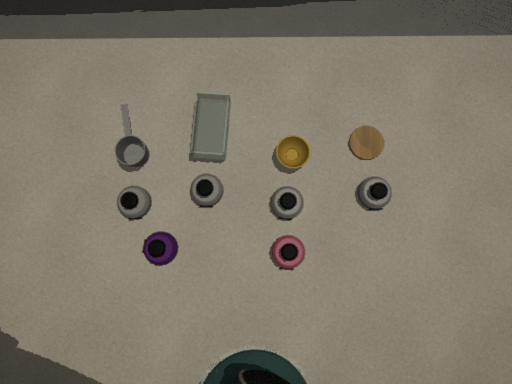

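View pics/scene0.png

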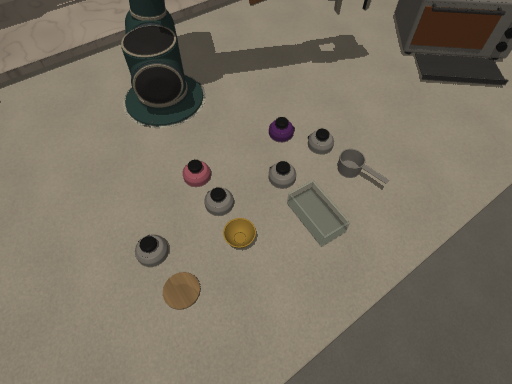

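View pics/wrist0.png

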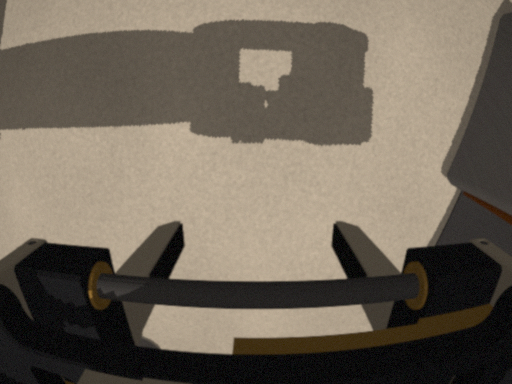

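The top view shows steel timers with caps at about (205,188) in front of the loaf dish, (130,201) in front of the cup, (288,202) in front of the yellow bowl and (377,191) at the coaster. The look-alikes are purple at (157,248) and pink at (289,252). The scene view agrees. Next I'll measure the caps.

```bash
cat > h.py <<'E'
import numpy as np, cv2
from bench import imaging
def ray(n,u,v):
    p=imaging.camera_params(n); R=np.array(p['R']);t=np.array(p['t'])
    d=R.T@np.array([(u-p['cx'])/p['fx'],(v-p['cy'])/p['fy'],1]); return -R.T@t,d
def onz(n,u,v,z):
    o,d=ray(n,u,v); return o+d*(z-o[2])/d[2]
def tri(a,b):
    A=np.zeros((3,3));B=np.zeros(3)
    for o,d in (a,b):
        d=d/np.linalg.norm(d);P=np.eye(3)-np.outer(d,d);A+=P;B+=P@o
    return np.linalg.solve(A,B)
def blobs(path,thr,lo,hi):
    im=cv2.imread(path).max(axis=2)
    m=(im<thr).astype(np.uint8); k,l,s,c=cv2.connectedComponentsWithStats(m)
    return [(c[i],s[i]) for i in range(1,k) if lo<s[i][4]<hi]
E
python3 - <<'E'
from h import *
T=[];S=[]
for n,L in (("top",T),("scene",S)):
    for c,s in blobs(f"pics/{n}0.png",45,60,600):
        L.append(c);print(n,c.round(1),s,onz(n,*c,0.055).round(4))
for c in T:
    p=onz("top",*c,.055)
    for d in S:
        if np.linalg.norm(p-onz("scene",*d,.055))<.03: print("tri",c.round(),d.round(),tri(ray("top",*c),ray("scene",*d)).round(4))
a=cv2.imread("pics/top0.png")[80:280,100:400]; cv2.imwrite("pics/crop0.png",cv2.resize(a,None,fx=2.6,fy=2.6,interpolation=cv2.INTER_CUBIC))
E
```

```text
top [204.2 187.6] [196 180  17  17 217] [0.5195 0.1163 0.055 ]
top [378.  190.5] [370 183  17  16 223] [ 0.5087 -0.3013  0.055 ]
top [128.9 200.1] [121 192  17  17 232] [0.4907 0.2962 0.055 ]
top [287.3 200.6] [279 193  17  16 214] [ 0.4863 -0.0829  0.055 ]
top [156.2 248.1] [148 239  18  19 250] [0.3767 0.2272 0.055 ]
top [288.5 251.6] [281 244  16  16 216] [ 0.3658 -0.0832  0.055 ]
scene [147.3   6.9] [129   0  36  16 507] [-0.496   0.1959  0.055 ]
scene [466.9  11.3] [432   4  73  12 228] [0.3382 1.2811 0.055 ]
scene [508.2  33. ] [504  27   8  12  70] [0.5342 1.2722 0.055 ]
scene [501.1  46.2] [496  41  11  11  96] [0.5677 1.1663 0.055 ]
scene [132.5  62.2] [124  53  25  30 152] [-0.1773 -0.0214  0.055 ]
scene [463.7  79.2] [422  74  85  11 389] [0.6005 0.8764 0.055 ]
scene [281.3 122.6] [275 117  13  12 121] [0.3858 0.2235 0.055 ]
scene [322.  134.4] [316 129  13  12 126] [0.4995 0.2928 0.055 ]
scene [194.6 165.8] [188 160  14  13 144] [ 0.3733 -0.0856  0.055 ]
scene [282.5 167.6] [276 162  14  13 147] [0.528  0.1132 0.055 ]
scene [217.7 194.2] [211 188  15  14 165] [ 0.4946 -0.0855  0.055 ]
scene [148.  243.7] [140 236  17  16 218] [ 0.5155 -0.3031  0.055 ]
tri [204. 188.] [283. 168.] [0.5216 0.1184 0.0441]
tri [378. 191.] [148. 244.] [ 0.5102 -0.3035  0.0464]
tri [129. 200.] [322. 134.] [0.4925 0.3006 0.0439]
tri [287. 201.] [218. 194.] [ 0.4879 -0.0831  0.0445]
tri [156. 248.] [281. 123.] [0.377  0.2307 0.0435]
tri [288. 252.] [195. 166.] [ 0.3659 -0.0835  0.0458]
```

View pics/crop0.png

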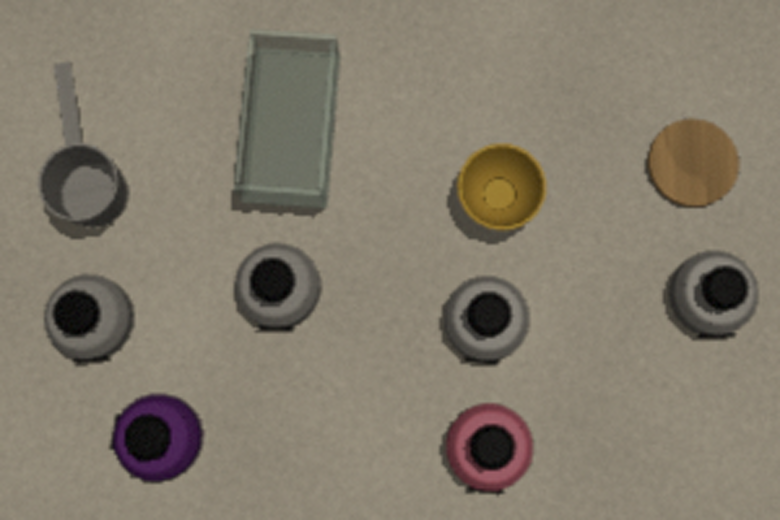

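The close crop confirms the choice: steel bodies sit in front of each dish, and the purple and pink timers stand separately on the robot's side. Next I'll get the tool axes and work out the distances.

```bash
cat >> h.py <<'E'
from scipy.spatial.transform import Rotation as Ro
from bench import read_state
def need(target):
    s=read_state(); R=Ro.from_quat(s['tcp_rot']).as_matrix()
    print("t",round(s['time_s'],2),"tcp",s['tcp_pos'].round(4),"F",s['wrist_force'].round(2),"gap",round(s['finger_gap'],4))
    print(R.round(3)); d=R.T@(np.array(target)-s['tcp_pos']); print("tool mm",(d*1000).round(1),"frac",(d/.3).round(4)); return R
E
python3 - <<'E'
from h import *
need([.521,.117,.15])
# body centroids in top for steel: bright-grey circle fit check
im=cv2.imread("pics/top0.png")
g=cv2.GaussianBlur(cv2.cvtColor(im,cv2.COLOR_BGR2GRAY),(3,3),0)
c=cv2.HoughCircles(g,cv2.HOUGH_GRADIENT,1,30,param1=80,param2=12,minRadius=14,maxRadius=19)
for u,v,r in c[0]: print(u,v,r,onz("top",u,v,.03).round(4))
E
```

```text
t 0.15 tcp [0.2319 0.6338 0.2321] F [ 0.33 -0.2   0.17] gap 0.093
[[ 0.939 -0.     0.344]
 [-0.344 -0.001  0.939]
 [-0.    -1.    -0.001]]
tool mm [ 449.1   82.4 -385.9] frac [ 1.4969  0.2747 -1.2862]
133.5 201.5 17.2 [0.4904 0.2932 0.03  ]
287.5 252.5 17.2 [ 0.3635 -0.0828  0.03  ]
365.5 142.5 17.2 [ 0.6349 -0.2847  0.03  ]
160.5 248.5 17.2 [0.3756 0.2235 0.03  ]
205.5 190.5 16.9 [0.5162 0.1165 0.03  ]
373.5 193.5 17.2 [ 0.5052 -0.2978  0.03  ]
292.5 151.5 16.1 [ 0.6133 -0.1005  0.03  ]
286.5 201.5 16.1 [ 0.4872 -0.0829  0.03  ]
130.5 150.5 15.0 [0.6194 0.306  0.03  ]
```

```bash
python3 -m inch '[{"xyz":[0.14,0,-0.12],"angular":[0,0,0],"grip":1},{"xyz":[0.14,0,-0.12],"angular":[0,0,0],"grip":1},{"xyz":[0.14,0,-0.12],"angular":[0,0,0],"grip":1},{"xyz":[0.14,0,-0.12],"angular":[0,0,0],"grip":1},{"xyz":[0.14,0,-0.12],"angular":[0,0,0],"grip":1},{"xyz":[0.14,0,-0.12],"angular":[0,0,0],"grip":1},{"xyz":[0.14,0,-0.12],"angular":[0,0,0],"grip":1},{"xyz":[0.14,0,-0.12],"angular":[0,0,0],"grip":1},{"xyz":[0.14,0,-0.12],"angular":[0,0,0],"grip":1},{"xyz":[0,0,0],"angular":[0,0,0],"grip":1}]' 10
python3 - <<'E'
from h import *
need([.521,.117,.15])
im=imaging.get_image("wrist");cv2.imwrite("pics/w1.png",im[:,:,::-1])
E
```

```text
time_s: 1.4
tcp_pos: [0.4768, 0.197, 0.2324]
tcp_rot: [0.696, -0.125, 0.125, -0.696]
wrist_force: [0.1, 0.4, 0.4]
finger_gap: 0.0011
t 1.4 tcp [0.4768 0.197  0.2324] F [0.07 0.41 0.35] gap 0.0011
[[ 0.938 -0.     0.348]
 [-0.348 -0.001  0.938]
 [ 0.    -1.    -0.001]]
tool mm [ 69.3  82.5 -59.6] frac [ 0.231   0.2749 -0.1986]
```

View pics/w1.png

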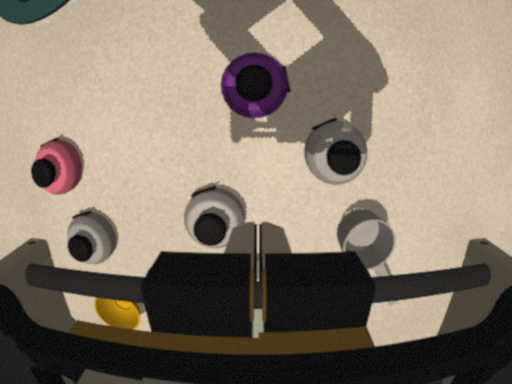

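The wrist view shows the closed fingers at (258,240). The loaf timer's cap is at (211,229), the cup timer's at (343,157), the bowl timer's at (80,247) and purple at (254,83). I'll cast these rays too.

```bash
cat >> h.py <<'E'
def wray(u,v,tcp,q):
    p=imaging.camera_params("wrist");x=(u-p['cx'])/p['fx'];y=(v-p['cy'])/p['fy'];r=np.hypot(x,y)
    d=np.array([np.sin(r)*x/r,np.sin(r)*y/r,np.cos(r)]);H=np.array(p['hand_eye'])
    R=Ro.from_quat(q).as_matrix(); return tcp+R@H[:3,3],R@H[:3,:3]@d
def won(u,v,z,tcp,q):
    o,d=wray(u,v,tcp,q);return o+d*(z-o[2])/d[2]
E
python3 - <<'E'
from h import *
s=read_state()
for c,b in blobs("pics/w1.png",40,100,2000):
    if b[1]<280: print(c.round(1),b,[won(*c,z,s['tcp_pos'],s['tcp_rot'])[:2].round(4) for z in (.047,.055)])
E
```

```text
[253.4  82.6] [ 236   65   36   36 1047] [array([0.3762, 0.2312]), array([0.3768, 0.231 ])]
[343.5 156.6] [328 140  32  34 860] [array([0.4914, 0.3018]), array([0.4893, 0.3   ])]
[ 43.2 172.2] [ 32 159  23  27 481] [array([ 0.3654, -0.0831]), array([ 0.3663, -0.0758])]
[210.  228.7] [195 214  31  31 706] [array([0.5213, 0.1194]), array([0.5185, 0.1219])]
[ 80.2 247.4] [ 69 235  23  26 453] [array([ 0.487 , -0.0809]), array([ 0.485 , -0.0736])]
```

All three views agree on the positions: loaf (0.521,0.119), cup (0.492,0.301), bowl (0.487,-0.083). I'm moving above the loaf timer.

```bash
python3 -m inch '[{"xyz":[0.114,0,-0.096],"angular":[0,0,0],"grip":1},{"xyz":[0.114,0,-0.096],"angular":[0,0,0],"grip":1},{"xyz":[0,0.15,0],"angular":[0,0,0],"grip":1},{"xyz":[0,0.15,0],"angular":[0,0,0],"grip":1},{"xyz":[0,0.15,0],"angular":[0,0,0],"grip":1},{"xyz":[0,0,0],"angular":[0,0,0],"grip":1}]'
python3 - <<'E'
from h import *
need([.521,.119,.092])
im=imaging.get_image("scene");cv2.imwrite("pics/s2.png",cv2.resize(im[100:260,180:380,::-1],None,fx=4,fy=3.75,interpolation=cv2.INTER_CUBIC))
im=imaging.get_image("wrist");cv2.imwrite("pics/w2.png",im[:,:,::-1])
E
```

```text
time_s: 2.2
tcp_pos: [0.5181, 0.1229, 0.0948]
tcp_rot: [0.697, -0.125, 0.121, -0.696]
wrist_force: [0.8, 0.2, 0.1]
finger_gap: 0.0008
t 2.2 tcp [0.5181 0.1229 0.0948] F [0.76 0.19 0.13] gap 0.0008
[[ 0.94  -0.005  0.342]
 [-0.342 -0.001  0.94 ]
 [-0.005 -1.    -0.003]]
tool mm [ 4.1  2.8 -2.7] frac [ 0.0135  0.0093 -0.0088]
```

View pics/s2.png

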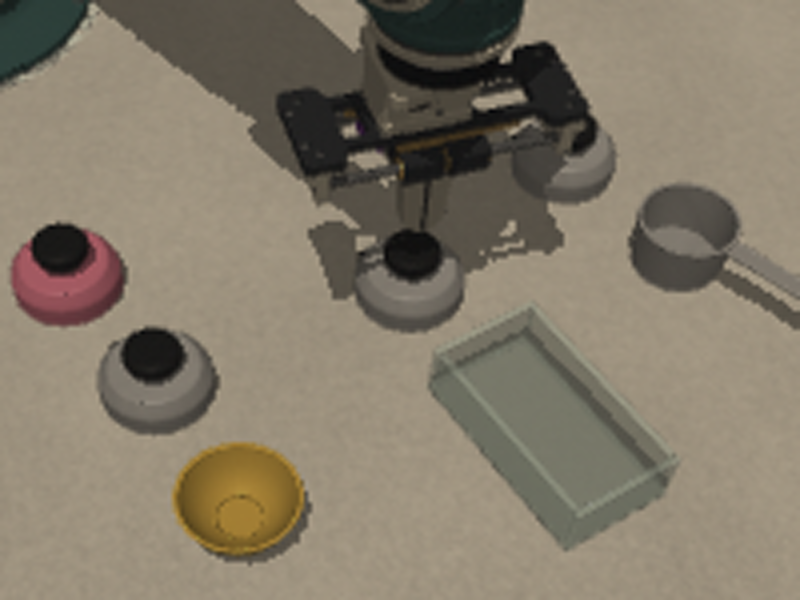

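View pics/w2.png

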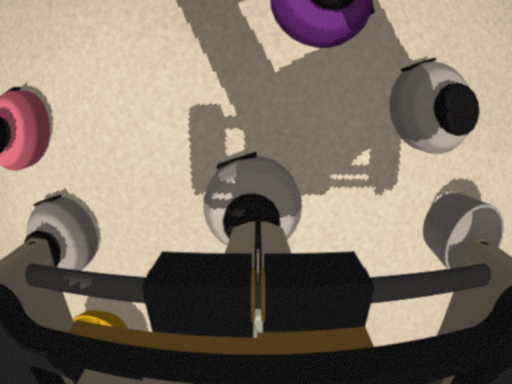

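The wrist view shows the fingers at (258,240), just right of the loaf cap (252,215), which matches the computed 4 mm and -3 mm offset. I'll correct that, then go down in steps.

```bash
python3 -m inch '[{"xyz":[0.013,0.01,-0.01],"angular":[0,0,0],"grip":1},{"xyz":[0,0.025,0],"angular":[0,0,0],"grip":1},{"xyz":[0,0.02,0],"angular":[0,0,0],"grip":1},{"xyz":[0,0,0],"angular":[0,0,0],"grip":1},{"xyz":[0,0,0],"angular":[0,0,0],"grip":1}]'
python3 - <<'E'
from h import *
need([.521,.119,.0615])
E
```

```text
time_s: 2.92
tcp_pos: [0.5227, 0.118, 0.0813]
tcp_rot: [-0.696, 0.123, -0.123, 0.696]
wrist_force: [0.1, -0.1, 0.3]
finger_gap: 0.0002
t 2.92 tcp [0.5227 0.118  0.0813] F [ 0.15 -0.1   0.34] gap 0.0002
[[ 0.939  0.     0.344]
 [-0.344  0.     0.939]
 [ 0.    -1.     0.   ]]
tool mm [-2.  19.8  0.4] frac [-0.0066  0.0659  0.0013]
```

```bash
python3 -m inch '[{"xyz":[-0.005,0.02,0],"angular":[0,0,0],"grip":1},{"xyz":[0,0.01,0],"angular":[0,0,0],"grip":1},{"xyz":[0,0.005,0],"angular":[0,0,0],"grip":1},{"xyz":[0,0.005,0],"angular":[0,0,0],"grip":1},{"xyz":[0,0.005,0],"angular":[0,0,0],"grip":1},{"xyz":[0,0,0],"angular":[0,0,0],"grip":1}]'
python3 - <<'E'
from h import *
need([.521,.119,.0615])
E
```

```text
time_s: 3.68
tcp_pos: [0.5213, 0.1185, 0.0676]
tcp_rot: [-0.696, 0.123, -0.123, 0.696]
wrist_force: [-1.8, 0.7, 1.4]
finger_gap: 0.0003
t 3.67 tcp [0.5213 0.1185 0.0676] F [-1.79  0.7   1.41] gap 0.0003
[[ 0.939  0.     0.344]
 [-0.344  0.     0.939]
 [ 0.    -1.     0.   ]]
tool mm [-0.5  6.1  0.4] frac [-0.0015  0.0204  0.0012]
```

```bash
python3 -m inch '[{"xyz":[0,0.005,0],"angular":[0,0,0],"grip":1},{"xyz":[0,0.005,0],"angular":[0,0,0],"grip":1},{"xyz":[0,0.005,0],"angular":[0,0,0],"grip":1},{"xyz":[0,0.005,0],"angular":[0,0,0],"grip":1},{"xyz":[0,0,0],"angular":[0,0,0],"grip":1}]'
python3 - <<'E'
from h import *
need([.521,.119,.0605])
im=imaging.get_image("scene");cv2.imwrite("pics/s3.png",cv2.resize(im[130:210,240:340,::-1],None,fx=7,fy=7,interpolation=cv2.INTER_CUBIC))
E
```

```text
time_s: 4.3
tcp_pos: [0.5213, 0.1185, 0.0615]
tcp_rot: [-0.696, 0.123, -0.123, 0.696]
wrist_force: [0.2, 0.3, 1.2]
finger_gap: 0.0002
t 4.3 tcp [0.5213 0.1185 0.0615] F [0.19 0.29 1.21] gap 0.0002
[[ 0.939  0.     0.344]
 [-0.344  0.     0.939]
 [ 0.    -1.     0.   ]]
tool mm [-0.5  1.   0.4] frac [-0.0016  0.0035  0.0012]
```

View pics/s3.png

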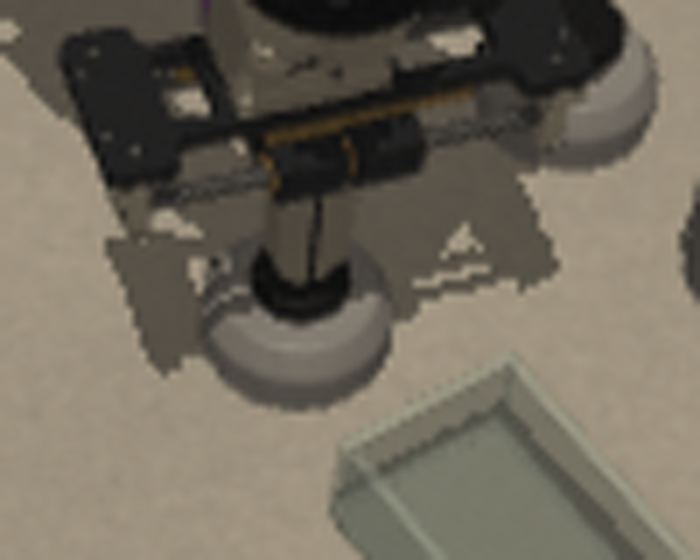

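The crop shows the fingers standing on the cap and the cap sunk into the body. I'll push 3.5 mm further, where the force should rise at the stop.

```bash
python3 -m inch '[{"xyz":[0,0.004,0],"angular":[0,0,0],"grip":1},{"xyz":[0,0.004,0],"angular":[0,0,0],"grip":1},{"xyz":[0,0.004,0],"angular":[0,0,0],"grip":1},{"xyz":[0,0,0],"angular":[0,0,0],"grip":1},{"xyz":[0,0,0],"angular":[0,0,0],"grip":1}]'
```

```text
time_s: 4.97
tcp_pos: [0.5213, 0.1185, 0.0582]
tcp_rot: [-0.696, 0.123, -0.123, 0.696]
wrist_force: [-0.5, 1.0, 5.1]
finger_gap: 0.0003
```

The force rose to 5 N at the stop, so the loaf plunger is down. I'm lifting and moving across to the cup timer.

```bash
python3 -m inch '[{"xyz":[0,-0.03,0],"angular":[0,0,0],"grip":1},{"xyz":[0,-0.06,0],"angular":[0,0,0],"grip":1},{"xyz":[0,-0.06,0],"angular":[0,0,0],"grip":1},{"xyz":[-0.075,0,0.1345],"angular":[0,0,0],"grip":1},{"xyz":[-0.075,0,0.1345],"angular":[0,0,0],"grip":1},{"xyz":[-0.075,0,0.1345],"angular":[0,0,0],"grip":1},{"xyz":[-0.075,0,0.1345],"angular":[0,0,0],"grip":1},{"xyz":[0,0,0],"angular":[0,0,0],"grip":1},{"xyz":[0,0,0],"angular":[0,0,0],"grip":1}]'
python3 - <<'E'
from h import *
R=need([.492,.301,.082])
im=imaging.get_image("wrist");cv2.imwrite("pics/w4.png",im[:,:,::-1])
im=imaging.get_image("scene");cv2.imwrite("pics/s4f.png",im[:,:,::-1])
cv2.imwrite("pics/s4.png",cv2.resize(im[90:240,180:380,::-1],None,fx=4,fy=4,interpolation=cv2.INTER_CUBIC))
for c,b in blobs("pics/s4f.png",45,60,300): print(c.round(1),b)
E
```

```text
time_s: 6.1
tcp_pos: [0.4923, 0.3008, 0.1037]
tcp_rot: [0.696, -0.123, 0.123, -0.696]
wrist_force: [0.2, 0.1, 0.9]
finger_gap: 0.0005
t 6.1 tcp [0.4923 0.3008 0.1037] F [0.24 0.07 0.87] gap 0.0005
[[ 0.939  0.     0.343]
 [-0.343 -0.     0.939]
 [ 0.    -1.     0.   ]]
tool mm [-0.4 21.7  0.1] frac [-0.0013  0.0724  0.0004]
[325.8   3.7] [303   0  43  13 274]
[465.4  11.3] [432   4  73  11 194]
[508.1  33. ] [504  28   8  11  68]
[501.1  46.4] [496  42  11  10  93]
[281.3 122.5] [275 117  13  12 122]
[322.  134.3] [316 129  13  12 126]
[194.6 165.8] [188 160  14  13 143]
[282.4 169.3] [276 164  14  12 135]
[217.6 194.2] [211 188  15  14 163]
[147.9 243.8] [140 236  17  16 214]
```

View pics/s4.png

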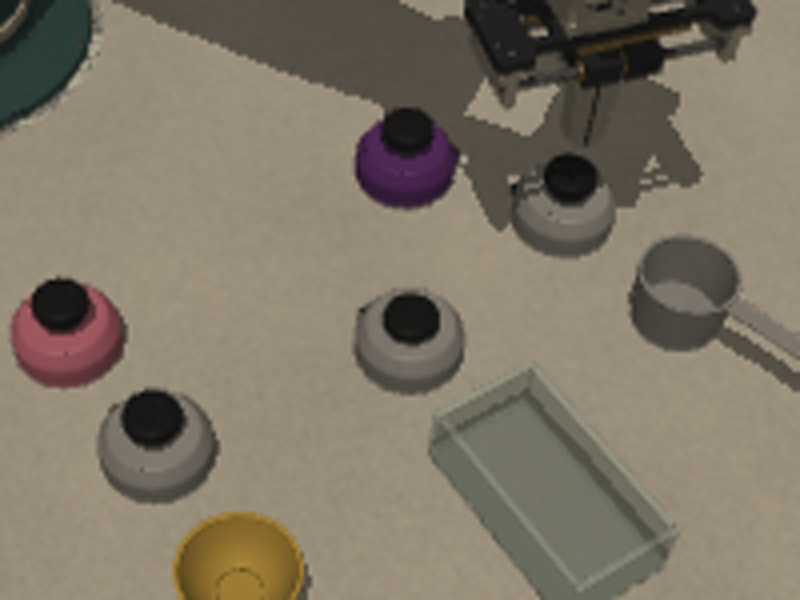

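View pics/w4.png

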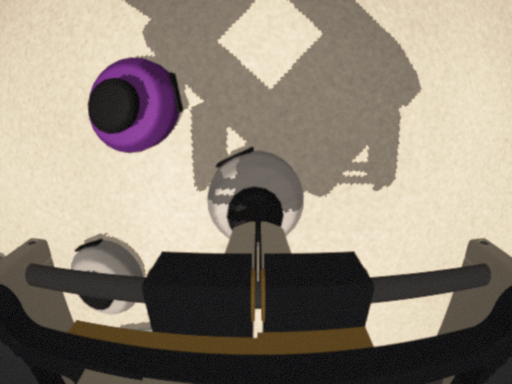

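The scene view shows the loaf cap lower than its neighbours (centre moved 1.7 px down) with its body unmoved. The wrist view shows the fingers centred above the cup timer's cap at (255,208). Pressing in slow rows.

```bash
python3 -m inch '[{"xyz":[0,0.05,0],"angular":[0,0,0],"grip":1},{"xyz":[0,0.03,0],"angular":[0,0,0],"grip":1},{"xyz":[0,0.015,0],"angular":[0,0,0],"grip":1},{"xyz":[0,0.01,0],"angular":[0,0,0],"grip":1},{"xyz":[0,0.007,0],"angular":[0,0,0],"grip":1},{"xyz":[0,0.007,0],"angular":[0,0,0],"grip":1},{"xyz":[0,0.007,0],"angular":[0,0,0],"grip":1},{"xyz":[0,0.007,0],"angular":[0,0,0],"grip":1},{"xyz":[0,0.007,0],"angular":[0,0,0],"grip":1},{"xyz":[0,0,0],"angular":[0,0,0],"grip":1}]'
python3 - <<'E'
from h import *
need([.492,.301,.0582])
E
```

```text
time_s: 7.45
tcp_pos: [0.4923, 0.301, 0.0609]
tcp_rot: [-0.696, 0.123, -0.123, 0.696]
wrist_force: [-0.0, -0.5, 1.6]
finger_gap: 0.0007
t 7.45 tcp [0.4923 0.301  0.0609] F [-0.02 -0.49  1.61] gap 0.0007
[[ 0.939  0.     0.344]
 [-0.344  0.     0.939]
 [ 0.    -1.     0.   ]]
tool mm [-0.3  2.7 -0.1] frac [-0.0009  0.0091 -0.0003]
```

```bash
python3 -m inch '[{"xyz":[0,0.005,0],"angular":[0,0,0],"grip":1},{"xyz":[0,0.005,0],"angular":[0,0,0],"grip":1},{"xyz":[0,0,0],"angular":[0,0,0],"grip":1},{"xyz":[0,0,0],"angular":[0,0,0],"grip":1}]'
python3 - <<'E'
from h import *
need([.487,-.083,.09])
E
```

```text
time_s: 7.95
tcp_pos: [0.4923, 0.301, 0.0582]
tcp_rot: [-0.696, 0.123, -0.123, 0.696]
wrist_force: [-0.3, -0.1, 4.8]
finger_gap: 0.0004
t 7.95 tcp [0.4923 0.301  0.0582] F [-0.28 -0.1   4.77] gap 0.0004
[[ 0.939  0.     0.344]
 [-0.344  0.     0.939]
 [ 0.    -1.     0.   ]]
tool mm [ 127.   -31.8 -362.5] frac [ 0.4233 -0.1061 -1.2082]
```

The cup plunger is at its stop too (4.8 N). I'm lifting and moving to the bowl timer.

```bash
python3 -m inch '[{"xyz":[0,-0.03,0],"angular":[0,0,0],"grip":1},{"xyz":[0,-0.08,0],"angular":[0,0,0],"grip":1},{"xyz":[0,-0.09,0],"angular":[0,0,0],"grip":1},{"xyz":[0,0,0],"angular":[0,0,0],"grip":1}]'
python3 -m inch '[{"xyz":[0.053,0,-0.151],"angular":[0,0,0],"grip":1},{"xyz":[0.053,0,-0.151],"angular":[0,0,0],"grip":1},{"xyz":[0.053,0,-0.151],"angular":[0,0,0],"grip":1},{"xyz":[0.053,0,-0.151],"angular":[0,0,0],"grip":1},{"xyz":[0.053,0,-0.151],"angular":[0,0,0],"grip":1},{"xyz":[0.053,0,-0.151],"angular":[0,0,0],"grip":1},{"xyz":[0.053,0,-0.151],"angular":[0,0,0],"grip":1},{"xyz":[0.053,0,-0.151],"angular":[0,0,0],"grip":1},{"xyz":[0,0,0],"angular":[0,0,0],"grip":1},{"xyz":[0,0,0],"angular":[0,0,0],"grip":1}]'
python3 - <<'E'
from h import *
R=need([.487,-.083,.09])
im=imaging.get_image("wrist");cv2.imwrite("pics/w5.png",im[:,:,::-1])
E
```

```text
time_s: 8.45
tcp_pos: [0.4929, 0.3014, 0.1203]
tcp_rot: [-0.696, 0.123, -0.124, 0.697]
wrist_force: [-1.1, 0.6, 0.7]
finger_gap: 0.0003
time_s: 9.7
tcp_pos: [0.4868, -0.0827, 0.1174]
tcp_rot: [-0.696, 0.124, -0.123, 0.696]
wrist_force: [-0.8, 0.1, -0.8]
finger_gap: 0.0005
t 9.7 tcp [ 0.4868 -0.0827  0.1174] F [-0.85  0.06 -0.77] gap 0.0005
[[ 0.939 -0.001  0.344]
 [-0.344  0.     0.939]
 [-0.001 -1.     0.   ]]
tool mm [ 0.3 27.4 -0.2] frac [ 0.0009  0.0912 -0.0007]
```

View pics/w5.png

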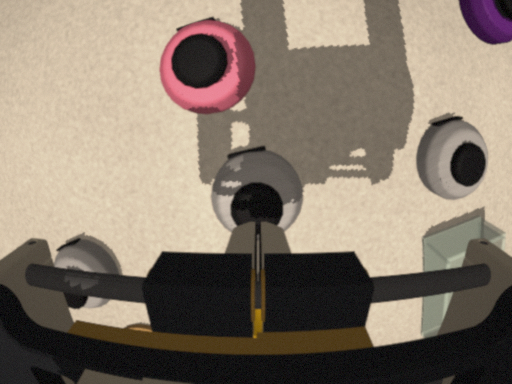

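The fingers are centred above the bowl timer's cap (257,205), and the pink one stands clear at (208,65). Pressing.

```bash
python3 -m inch '[{"xyz":[0,0.06,0],"angular":[0,0,0],"grip":1},{"xyz":[0,0.05,0],"angular":[0,0,0],"grip":1},{"xyz":[0,0.02,0],"angular":[0,0,0],"grip":1},{"xyz":[0,0.015,0],"angular":[0,0,0],"grip":1},{"xyz":[0,0.009,0],"angular":[0,0,0],"grip":1},{"xyz":[0,0.009,0],"angular":[0,0,0],"grip":1},{"xyz":[0,0.009,0],"angular":[0,0,0],"grip":1},{"xyz":[0,0.008,0],"angular":[0,0,0],"grip":1},{"xyz":[0,0.008,0],"angular":[0,0,0],"grip":1},{"xyz":[0,0,0],"angular":[0,0,0],"grip":1}]'
```

```text
time_s: 11.0
tcp_pos: [0.4872, -0.0831, 0.0615]
tcp_rot: [0.696, -0.123, 0.123, -0.696]
wrist_force: [0.9, 0.4, 1.6]
finger_gap: 0.0
```

```bash
python3 -m inch '[{"xyz":[0,0.006,0],"angular":[0,0,0],"grip":1},{"xyz":[0,0.005,0],"angular":[0,0,0],"grip":1},{"xyz":[0,0,0],"angular":[0,0,0],"grip":1},{"xyz":[0,0,0],"angular":[0,0,0],"grip":1}]'
python3 -m inch '[{"xyz":[0,-0.03,0],"angular":[0,0,0],"grip":1},{"xyz":[0,-0.1,0],"angular":[0,0,0],"grip":1},{"xyz":[0,-0.15,0],"angular":[0,0,0],"grip":1},{"xyz":[0,-0.15,0],"angular":[0,0,0],"grip":1},{"xyz":[0,-0.1,0],"angular":[0,0,0],"grip":1},{"xyz":[-0.12,0,0],"angular":[0,0,0],"grip":1},{"xyz":[-0.12,0,0],"angular":[0,0,0],"grip":1},{"xyz":[0,0,0],"angular":[0,0,0],"grip":1},{"xyz":[0,0,0],"angular":[0,0,0],"grip":1}]'
python3 - <<'E'
from h import *
im=imaging.get_image("scene");cv2.imwrite("pics/s6.png",im[:,:,::-1])
cv2.imwrite("pics/s6c.png",cv2.resize(im[100:310,120:390,::-1],None,fx=2.8,fy=2.8,interpolation=cv2.INTER_CUBIC))
im=imaging.get_image("top");cv2.imwrite("pics/t6.png",im[:,:,::-1])
for n,z in (("s6","scene0"),("t6","top0")):
    A=blobs(f"pics/{z}.png",45,60,600)
    for c,b in blobs(f"pics/{n}.png",45,60,600):
        for a,_ in A:
            if np.linalg.norm(a-c)<6: print(n,a.round(1),c.round(1),(c-a).round(2))
E
```

```text
time_s: 11.5
tcp_pos: [0.4872, -0.0831, 0.0585]
tcp_rot: [0.696, -0.123, 0.123, -0.696]
wrist_force: [-0.9, 0.1, 4.1]
finger_gap: 0.0006
time_s: 12.62
tcp_pos: [0.4198, -0.0584, 0.2177]
tcp_rot: [0.696, -0.123, 0.124, -0.696]
wrist_force: [0.2, -0.2, 0.1]
finger_gap: 0.0005
s6 [466.9  11.3] [466.   11.3] [-0.84  0.04]
s6 [508.2  33. ] [508.2  33.1] [-0.04  0.09]
s6 [501.1  46.2] [501.1  46.4] [-0.04  0.17]
s6 [463.7  79.2] [463.7  79.3] [0.08 0.06]
s6 [281.3 122.6] [281.4 122.6] [ 0.1  -0.03]
s6 [322.  134.4] [321.6 136.1] [-0.42  1.76]
s6 [194.6 165.8] [194.7 165.8] [ 0.02 -0.04]
s6 [282.5 167.6] [282.4 169.4] [-0.08  1.73]
s6 [217.7 194.2] [217.8 196. ] [0.05 1.74]
s6 [148.  243.7] [147.9 243.8] [-0.05  0.1 ]
t6 [204.2 187.6] [204.7 188.1] [0.44 0.48]
t6 [378.  190.5] [378.  190.6] [0.01 0.01]
t6 [128.9 200.1] [130.3 200.5] [1.36 0.36]
t6 [156.2 248.1] [156.2 248.1] [-0.02 -0.  ]
```

View pics/s6c.png

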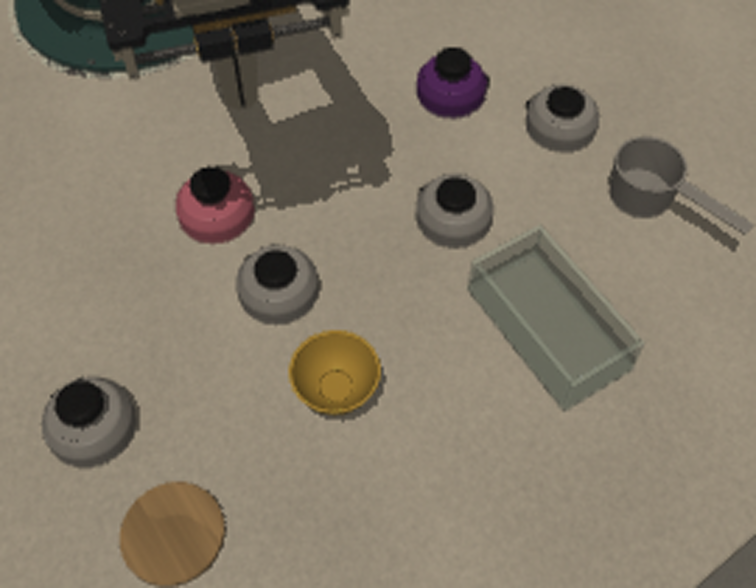

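View pics/t6.png

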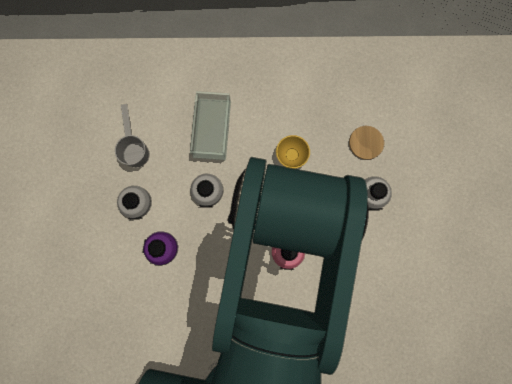

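The three pressed caps, at scene pixels (282,169), (322,136) and (218,196), each moved about 1.75 px down. The coaster, pink and purple caps did not change, the dishes have not moved, and the arm is clear.

```bash
python3 - <<'E'
from bench import arm
print(arm.close_job())
E
```

```text
the job is handed in; nothing more can be done
None
```

I pressed the loaf, cup and bowl timers in that order with the closed fingertips and handed the job in after about 13 s of robot time; no verdict is reported.

- **Presses:** Each plunger moved at about 1–2 N, then the force rose to 4–5 N at its stop. That fits all three being fully down and is well under the 20 N limit.
- **Final pictures:** All three pressed caps sit about equally lower in the scene view, about 1.75 px each. The coaster, pink and purple caps did not shift in that view. The dishes look unmoved by eye, and the arm is raised clear of everything.
- **Checks that disagreed or fell short:**
  - The cap heights I triangulated came out at about 45 mm, lower than the 58 mm given for the cap top. The dark blobs include the caps' sides and the calibration is only good to 2 mm. I therefore set the press depth from the given heights and the measured force.
  - In the last top view the arm hid the bowl timer, so I checked that one in the scene view only.

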